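Load the turquoise paper roll on the roll stand and snap its brake shut

TASK

Take the turquoise paper roll out of the stock tray, lower it gently (do not let it drop) over the upright spindle of the roll stand until it stands on its seat, and let go of it. Then flip the stand's red cam lever over its high point, away from the roll, until it snaps fully down and the brake pad presses on the roll. Leave all the other things on the table standing where they are.

Things in the scene. Friction and masses are not known exactly. Their poses are not given: they have to be found in the camera images.
- teal_roll_center (a point): centre (75 mm above its foot) of the turquoise paper roll to be mounted: an upright hollow cylinder, 62 mm outer diameter, 150 mm tall, open bore of 38 mm diameter right through, white paper band round its middle, 0.17 to 0.35 kg; it starts standing in the tray, on the tray's floor, 7 mm above the table. z is its axis
- spindle_foot (a point): foot of the roll stand's upright spindle, on its axis, on top of the round seat (72 mm diameter, 16 mm above the table) on which the roll must stand. Axes of the stand: z up; -x points from the spindle to the cam lever; y is along the lever's hinge. The aluminium spindle is 32 mm in diameter and stands 118 mm above this point; its top 18 mm taper to 12 mm diameter
- stand: the roll stand, fixed to the table; origin on the spindle's axis at table height, same axes. Its green base plate, 10 mm thick, reaches from x = -212 to +88 mm, y = -55 to +55 mm. A toothed steel tear bar, 66 mm wide in y, stands at x = +76 mm, up to 120 mm above the table. The brake clamp with its red lever stands on the -x end
- lever_pivot (a point): centre of the cam lever's hinge, 135 mm from the spindle's axis towards the stand's -x and 50 mm above the table; same axes as the stand. Two steel cheek plates, 39 mm wide over all in y, reach 66 mm above the table round it
- lever_grip (a point): on the centre line of the lever's red grip, 80 mm from the hinge. The lever is a straight bar: steel, 20 mm wide (in y) and 10 mm thick, from the hinge to 42 mm, then the red grip, 22 mm wide and 15 mm thick, from 42 to 108 mm from the hinge
- lever (a joint): cam lever angle, rad. 0: open, standing up, leaning 20 degrees from vertical towards the roll; grows as it swings away from the roll: 0.35 vertical, 1.83 (closed stop) pointing away from the spindle, 5 degrees above horizontal. Starts at 0.06 to 0.26, stays by friction. A spring resists (up to about 0.45 N m near 1 rad) up to the high point at about 1.5, then snaps it to 1.83 and holds it
- brake_pad: round rubber pad, 32 mm in diameter, on the clamp's sprung plunger, 50 mm above the table; origin at the middle of its face, which looks to the stand's +x and lies 38 mm from the spindle's axis while the lever is open; closing the lever pushes it about 13 mm towards the spindle, against the roll
- tray: fixed plywood stock tray, 215 x 224 mm, walls 7 mm thick and 32 mm tall, floor 7 mm thick; origin under the middle of its far edge, the tray reaching from x = -215 to 0 mm in its own frame. The turquoise, orange and brown rolls and the glue jar stand in it in two rows of two, about 103 mm apart, in any order
- orange_roll_center (a point): centre of the orange paper roll, 62 mm diameter, 150 mm tall; bystander in the tray
- kraft_roll_center (a point): centre of the brown paper roll, 62 mm diameter, 135 mm tall; bystander in the tray
- glue_jar_center (a point): centre of the white glue jar with an orange cap, 64 mm diameter, 115 mm tall; bystander in the tray
- water_pot_center (a point): centre of the brush-water pot with a yellow rim, 84 mm diameter, 92 mm tall; bystander beside the stand
- puppet_head_center (a point): centre of the brown puppet head with red hair, about 120 mm wide, 110 mm tall; bystander beside the stand
- white_bottle_center (a point): centre of the tall white paint bottle, 80 mm diameter, 215 mm tall; bystander at one side of the table
- blue_puppet_center (a point): centre of the blue foam puppet, 92 mm diameter, 116 mm tall; bystander at the other side of the table

How it is judged (in metres and radians):
On the way, in this order (a step that is already met when the one before it is completed fails the run):
1. the turquoise roll stands on the seat, on the spindle, upright and let go, while the lever is still open (horizontal distance between teal_roll_center and spindle_foot below 0.007 m and z of teal_roll_center in the frame of spindle_foot below 0.079 m and angle between teal_roll_center's own z axis and vertical below 0.06 rad and contact force between the fingers and teal_roll below 0.2 N and value of joint lever below 1.2 rad), for 0.2 s.
2. the cam lever is over its high point and down at its stop (value of joint lever above 1.75 rad), for 0.2 s.
At the end, for the whole second after the job is handed in: the turquoise roll stands at rest on the stand's seat (its centre within 7 mm of the spindle's axis and within 4 mm of its height when seated, tilt under 0.06 rad), the cam lever is past 1.75 rad, the brake pad presses on the roll with more than 5 N, and the robot touches nothing (horizontal distance between teal_roll_center and spindle_foot below 0.007 m and z of teal_roll_center in the frame of spindle_foot between 0.071 and 0.079 m and angle between teal_roll_center's own z axis and vertical below 0.06 rad and value of joint lever above 1.75 rad and contact force between brake_pad and teal_roll above 5 N and linear speed of teal_roll below 0.02 m/s).
It fails at once if the turquoise roll is dropped onto the stand (moves faster than 0.6 m/s while it is on the spindle) (horizontal distance between teal_roll_center and spindle_foot below 0.015 m and z of teal_roll_center in the frame of spindle_foot below 0.19 m and linear speed of teal_roll above 0.6 m/s).
It fails at once if another thing in the tray (orange roll, brown roll, glue jar) shifted by more than 25 mm or tipped by more than 0.25 rad (distance of any of orange_roll_center, kraft_roll_center, glue_jar_center from where it was at the start of the episode above 0.025 m or angle between any of orange_roll_center, kraft_roll_center, glue_jar_center's own z axis and vertical above 0.25 rad).
It fails at once if the water pot or the puppet head beside the stand shifted by more than 25 mm or tipped by more than 0.25 rad (distance of any of water_pot_center, puppet_head_center from where it was at the start of the episode above 0.025 m or angle between any of water_pot_center, puppet_head_center's own z axis and vertical above 0.25 rad).
It fails at once if the white bottle or the blue puppet shifted by more than 25 mm or tipped by more than 0.25 rad (distance of any of white_bottle_center, blue_puppet_center from where it was at the start of the episode above 0.025 m or angle between any of white_bottle_center, blue_puppet_center's own z axis and vertical above 0.25 rad).
It also fails if it takes over 56 s, if anything falls off the work surface, if the arm or the gripper's body presses on something with over 40 N, if the wrist force passes 120 N, or if a joint passes its speed limit or range.

ROBOT

A 6-joint arm with a two-finger parallel gripper is mounted at the origin on the work surface. World frame = base frame: x ahead of the robot, y to its left, z up, the work surface at z = 0. Lengths are in mm, angles in rad, forces in N, time in s.
With the tool pointing down it reaches from about 350 to 875 mm from the base axis. Payload 4.2 kg.
Tool frame: the origin (TCP) lies where the fingers leave the gripper's body, on its centre line; the fingertips stand 70 mm ahead of it and the grasp point (between the pads) lies 51 mm ahead of it; z points along the fingers, y is the direction in which the jaws open and shut (so a half turn about z gives the same grasp; the last joint's range is limited). The gripper opens to 87 mm and grips with 3 to 60 N. Pads are 19 mm wide; open, the fingers measure 117 mm over their backs; the gripper's body (75 mm by 190 mm) begins 51 mm behind the grasp point.
Start: joints at [1.472, 0.385, 0.008, 0, -1.194, -0.259], TCP at [218.851, 585.409, 292.25] pointing down, gripper open.
Joint ranges: [-3.14, 3.14], [-1.21, 2.06], [-1.07, 1.41], [-3.16, 2.05], [-2.99, -0.16], [-3.1, 3.1]. Speed limits (rad/s): [2.79, 2.79, 3.14, 3.14, 3.14, 3.14].

INTERFACE

Orientations are given as a unit quaternion [w, x, y, z].
In Python, from plant import telemetry, imaging, finish_job gives the robot as it stands.
- The arm moves only by the tool step_arm, never from a script. Its argument "targets" is a list of rows, each a list of 7 numbers: the shift along the tool's x, y, z in mm, then the turn, a rotation vector about the tool's x, y, z in degrees, then the opening, from 0 (shut) to 1 (fully open). A call has 1 to 12 rows; each row is the pose to reach, as a shift and turn from the pose commanded when the call began, along the tool's axes at that moment; what a row does not reach only later rows make up. A row lasts 1/12 s, in which the tool goes at most 41.7 mm and 7.16 degrees, less where a joint would pass 70% of its speed; a pose out of reach is approached as far as the arm can. A call with a gripper value outside its range is refused whole. The fingers move at their own pace and stop on an object; the grip force is fixed at half the most. Time passes only in rows, so rows that repeat a pose let the fingers close. It gives the time, the measured TCP pose, the force and the opening at its end, in the units of the state.
- telemetry.observe(): the state, without advancing time (a new reading comes with each control period).
- imaging.grab_frame(name): name is "scene" or "top" or "wrist"; returns a dict with "frame" (480x640x3 uint8, red, green, blue), "z_map" (480x640 float32, mm along the optical axis (not along the pixel's ray), 0 where there is no reading), "camera_matrix" (3x3 intrinsics, pixels), "R" (3x3) and "t" (3): a world point X has camera coordinates R X + t. Camera axes: x right, y down, z forward; pixel columns grow to the right and rows downward; lengths in mm; the calibration is good to about 2 mm. A picture is of the moment at which its call begins.
- finish_job(): hands the job in, once; it reports no verdict.
The state is a dict: "t": time; "joints": joint angles; "joint_velocities": joint speeds; "joint_torque": joint torques, N m; "ee_pos": TCP position; "tcp_rot": TCP orientation; "contact_force": force on the tool from outside, world axes, zero at the start; "wrist_torque": the same for the moment, N m; "width": finger opening in mm.
Only numpy, scipy, OpenCV 4.12 (cv2) and the standard library are available. Lean on these libraries where they do the work, as an engineer would, in place of code of your own. Each camera call takes 0.05 s, during which the arm holds its last target. There are 200 camera calls.

## Working session

There is one attempt and no reset: what is moved stays moved. The work goes in short steps, Python scripts to look and compute and a tool call to move; the robot and the scene stay as the last step left them, time stands still between calls to the robot, and variables do not carry over. Pictures are saved under pics/ and viewed, on a budget of 10 in all, crops included, one or two more only if the job needs it, and the job is handed in when it is done.

Besides the shell and the picture viewer there is one more tool, called after ">>>" as name(argument=value, ...), one argument or row to a line, values as JSON. step_arm: Moves the arm, as the interface text tells. Its arguments: {"type":"object","properties":{"targets":{"type":"array","items":{"type":"array","items":{"type":"number"}}}},"required":["targets"]}

```bash
mkdir -p pics; cat > h.py <<'E'
import numpy as np, cv2
from plant import telemetry, imaging
def grab(n):
    f=imaging.grab_frame(n); return {k:np.array(v) for k,v in f.items()}
def pts(f):
    z=f['z_map']; K=f['camera_matrix']; v,u=np.mgrid[:480,:640]
    c=np.stack([(u-K[0,2])/K[0,0]*z,(v-K[1,2])/K[1,1]*z,z],-1)
    w=(c-f['t'])@f['R']; w[z<=0]=np.nan; return w
def save(f,n): cv2.imwrite('pics/'+n,f['frame'][:,:,::-1])
E
python3 - <<'E'
from h import *
print(telemetry.observe())
for n in('scene','top'):
    f=grab(n); save(f,n+'1.png'); np.savez(n+'1.npz',**f); print(n,(-f['R'].T@f['t']).round(),f['R'].round(2).tolist())
a=cv2.imread('pics/scene1.png');b=cv2.imread('pics/top1.png')
E
```

```text
{'t': 0.0, 'joints': array([ 1.47158621e+00,  3.85545638e-01,  6.61414390e-03, -5.07255798e-04,
       -1.19399471e+00, -2.58592580e-01]), 'joint_velocities': array([-0.00134726, -0.00265371,  0.00070892, -0.00091119, -0.00057212,
       -0.00065235]), 'joint_torque': array([-3.57533627e-04, -3.90671253e+01,  1.87402725e+01,  4.21991318e+00,
        1.08077482e-02, -1.98545144e-04]), 'ee_pos': array([218.70617923, 584.99674399, 291.16023266]), 'tcp_rot': array([ 1.08032610e-03,  9.84022550e-01, -1.78040535e-01, -1.50210721e-04]), 'contact_force': array([ 0.47537189, -0.27247173,  0.50642176]), 'wrist_torque': array([-0.02722917, -0.0113596 , -0.05216479]), 'width': 87.35240875398325}
scene [1163.  417. 1208.] [[-0.6, 0.8, 0.01], [0.67, 0.51, -0.54], [-0.44, -0.32, -0.84]]
top [ 233.   -9. 1564.] [[0.02, -1.0, 0.0], [-0.97, -0.02, -0.23], [0.23, 0.0, -0.97]]
```

View pics/scene1.png

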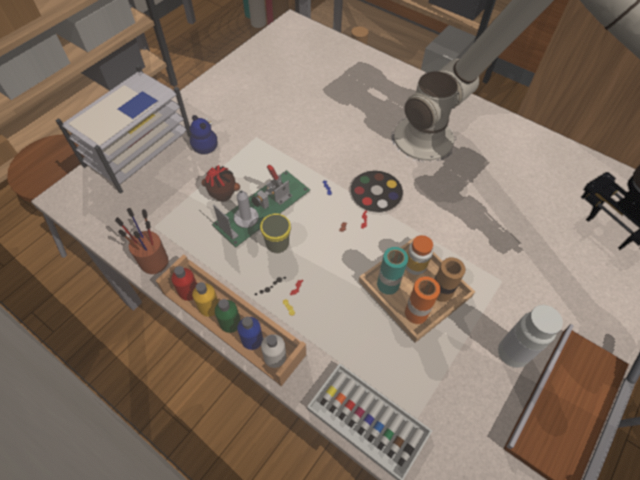

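View pics/top1.png

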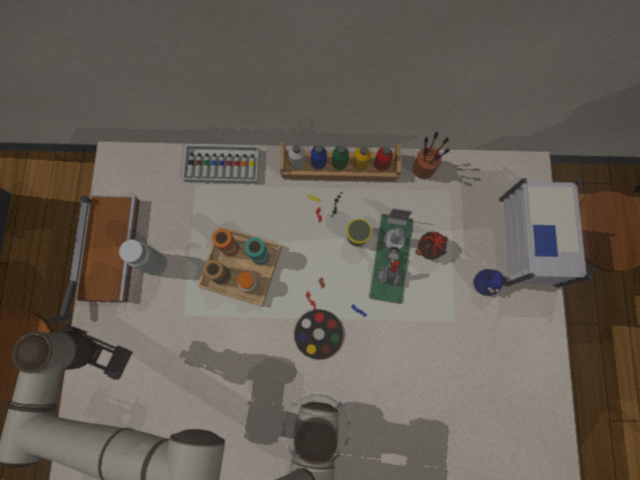

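The turquoise roll is at scene (394,270) and top (256,248). The stand's green plate is at top (391,258), with the spindle at (395,238), the red lever at (396,267) and the tear bar on the far side. The water pot at (358,231) and the puppet head at (432,245) flank the stand.

```bash
python3 - <<'E'
from h import *
for n in('scene','top'):
    f=dict(np.load(n+'1.npz')); w=pts(f); hsv=cv2.cvtColor(f['frame'],cv2.COLOR_RGB2HSV); H,S,V=[hsv[...,i].astype(int) for i in range(3)]
    x,y,z=w[...,0],w[...,1],w[...,2]
    def show(l,m):
        p=w[m]; 
        if len(p)<5: print(n,l,len(p));return
        (c,r)=cv2.minEnclosingCircle(p[:,:2].astype(np.float32)); rr=cv2.minAreaRect(p[:,:2].astype(np.float32))
        print(n,l,len(p),'mean',p.mean(0).round(1),'circ',np.round(c,1),round(r,1),'rect',np.round(rr[0],1),np.round(rr[1],1),round(rr[2],1),'z',np.nanpercentile(p[:,2],[2,50,98]).round())
    reg=(x>300)&(x<800)
    teal=(H>78)&(H<100)&(S>80)&reg&(y>0)
    show('teal',teal); show('tealtop',teal&(z>148))
    show('traytop4',reg&(y>50)&(y<350)&(z>148)&(z<170))
    show('orange top',reg&(H<14)&(S>140)&(y>0)&(y<400)&(z>145)&(z<170))
    st=reg&(y>-350)&(y<-50)
    show('green',(H>60)&(H<90)&(S>70)&(z<16)&(z>3)&st)
    show('red lever',st&((H<8)|(H>172))&(S>130)&(x<560)&(y>-270)&(z>50))
    show('spindle top',st&(z>122)&(z<145)&(S<60))
    for zz in range(90,180,10): show('st z%d'%zz,st&(z>zz)&(z<zz+10))
    show('yellow',st&(H>22)&(H<34)&(S>130)&(z>60)); 
    show('head',st&((H<8)|(H>172))&(S>130)&(y<-260))
E
```

```text
scene teal 285 mean [555.7 217.6 145.6] circ [546.8 210.4] 33.0 rect [546.4 208.5] [63.6 58.1] 13.3 z [104. 154. 159.]
scene tealtop 193 mean [550.9 211.5 155.5] circ [546.2 210. ] 32.4 rect [547.6 208.7] [63.5 57.6] 28.5 z [150. 156. 159.]
scene traytop4 664 mean [562.2 263.8 155.4] circ [560.2 260.9] 84.8 rect [559.9 261. ] [169.2  63.7] 75.3 z [149. 156. 160.]
scene orange top 307 mean [577.9 315.6 155.4] circ [573.3 313.4] 32.5 rect [574.1 313.4] [61.8 60.5] 28.2 z [146. 156. 160.]
scene green 0
scene red lever 20 mean [ 507.6 -226.1  145.2] circ [ 505.1 -226.5] 10.2 rect [ 508.2 -225. ] [13.2 19.7] 29.4 z [110. 150. 156.]
scene spindle top 54 mean [ 605.4 -242.3  129. ] circ [ 561.2 -235.5] 66.6 rect [ 561.1 -236.3] [ 19.9 132.2] 82.2 z [122. 128. 141.]
scene st z90 614 mean [ 618.4 -160.8   93.1] circ [ 600.4 -214.9] 140.4 rect [ 605.5 -218.4] [207.7 241.9] 27.4 z [90. 93. 99.]
scene st z100 100 mean [ 619.4 -281.5  104.7] circ [ 591.6 -247.6] 105.1 rect [ 590.1 -285.1] [130.1 203.4] 87.9 z [100. 105. 110.]
scene st z110 94 mean [ 623.5 -249.2  115.2] circ [ 592.3 -246.5] 103.1
[... 2190 characters left out ...]
238.6] [ 54.7 199.9] 76.4 z [120. 125. 130.]
top st z130 32 mean [ 565.2 -245.8  134. ] circ [ 556.9 -245.6] 64.5 rect [ 557.2 -243.6] [ 18.5 128.7] 82.9 z [130. 133. 140.]
top st z140 17 mean [ 508.9 -234.9  145.1] circ [ 551.2 -239.1] 54.4 rect [ 551.2 -237.2] [ 22.1 107.3] 88.7 z [141. 145. 149.]
top st z150 24 mean [ 506.6 -236.6  154. ] circ [ 507.3 -236.7] 9.9 rect [ 506.2 -236.7] [12.4 19.6] 1.8 z [150. 154. 159.]
top st z160 0
top st z170 0
top yellow 119 mean [ 612.4 -123.2   92.1] circ [ 621.6 -125.5] 41.9 rect [ 621.9 -126.8] [79.2 80.5] 86.2 z [ 81.  93. 100.]
top head 16 mean [ 603.7 -342.7   97.8] circ [ 604.5 -343.4] 7.4 rect [ 605.4 -342.6] [12.4 11.9] 83.6 z [ 84. 100. 109.]
```

>>> step_arm(
  targets=[
    [40,22,-25,0,0,0,1],
    [80,44,-50,0,0,0,1],
    [115,63,-50,0,0,0,1],
    [150,82,-50,0,0,0,1],
    [186,102,-50,0,0,0,1],
    [222,122,-50,0,0,0,1],
    [258,142,-50,0,0,0,1],
    [294,161,-50,0,0,0,1],
    [330,181,-50,0,0,0,1],
    [370,203,-50,0,0,0,1],
    [405,222,-50,0,0,0,1],
    [425,233,-50,0,0,0,1],
  ],
)

```text
t: 1.1
ee_pos: [536.3, 216.1, 341.9]
tcp_rot: [0.0, 0.984, -0.178, -0.0]
contact_force: [0.3, 1.1, 0.3]
width: 87.0
```

```bash
python3 - <<'E'
from h import *
s=telemetry.observe();print(s['t'],s['ee_pos'],s['tcp_rot'])
f=grab('wrist'); save(f,'w1.png'); np.savez('w1.npz',**f); print((-f['R'].T@f['t']).round(1),f['R'].round(2).tolist())
w=pts(f); hsv=cv2.cvtColor(f['frame'],cv2.COLOR_RGB2HSV); H,S,V=[hsv[...,i].astype(int) for i in range(3)]
m=(H>78)&(H<100)&(S>80)&(w[...,2]>148)&(w[...,2]<170)
p=w[m]; print(len(p),p.mean(0),cv2.minEnclosingCircle(p[:,:2].astype(np.float32)))
E
```

```text
1.1 [536.31414729 216.1303921  341.93093657] [ 2.28678091e-04  9.83982339e-01 -1.78265589e-01 -2.88242511e-04]
[605.6 190.4 434.3] [[-0.35, -0.94, 0.0], [-0.9, 0.34, 0.27], [-0.25, 0.09, -0.96]]
2002 [547.04860552 202.5912621  156.69448752] ((546.9798583984375, 202.9080047607422), 30.20208740234375)
```

View pics/w1.png

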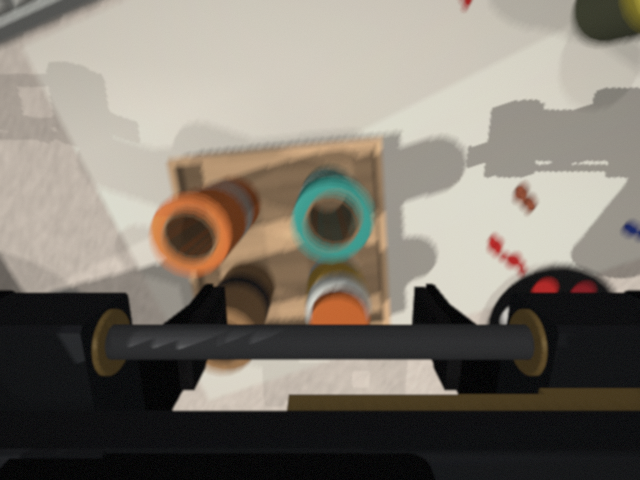

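The wrist view shows the teal roll's top ring at (333,218), the orange roll at (190,232) and the jar close below at (338,300). The ring centre comes to (547, 203). The current jaw direction is clear of the neighbours.

>>> step_arm(
  targets=[
    [8,4,20,0,0,0,1],
    [15,9,45,0,0,0,1],
    [15,9,60,0,0,0,1],
    [15,9,70,0,0,0,1],
    [15,9,70,0,0,0,1],
    [15,9,70,0,0,0,1],
  ],
)

```text
t: 1.65
ee_pos: [546.3, 204.9, 272.2]
tcp_rot: [0.0, 0.984, -0.178, -0.0]
contact_force: [0.2, -0.2, 0.8]
width: 87.0
```

```bash
python3 - <<'E'
from h import *
s=telemetry.observe();print(s['t'],s['ee_pos'],s['tcp_rot'],s['joints'])
f=grab('wrist')
w=pts(f); hsv=cv2.cvtColor(f['frame'],cv2.COLOR_RGB2HSV); H,S,V=[hsv[...,i].astype(int) for i in range(3)]
m=(H>78)&(H<100)&(S>80)&(w[...,2]>148)&(w[...,2]<170)
p=w[m]; print(len(p),p.mean(0),cv2.minEnclosingCircle(p[:,:2].astype(np.float32)),np.percentile(p[:,2],[5,50,95]))
E
```

```text
1.65 [546.28645342 204.86822649 272.21326467] [ 3.91591506e-04  9.84096438e-01 -1.77634582e-01 -5.03512749e-05] [ 6.36422956e-01  3.29426316e-01 -1.27839352e-01  5.16824532e-04
 -1.11416972e+00  5.76980749e-01]
4228 [548.69692731 203.38689737 156.61127466] ((545.4278564453125, 204.3966827392578), 30.924137115478516) [154.413297   156.88232491 157.95150229]
```

>>> step_arm(
  targets=[
    [0,0,25,0,0,0,1],
    [0,0,50,0,0,0,1],
    [0,0,70,0,0,0,1],
    [0,0,84,0,0,0,1],
    [0,0,89,0,0,0,1],
    [0,0,89,0,0,0,1],
    [0,0,89,0,0,0,0.8],
    [0,0,89,0,0,0,0.7],
    [0,0,89,0,0,0,0.5],
    [0,0,89,0,0,0,0.5],
    [0,0,89,0,0,0,0.5],
    [0,0,89,0,0,0,0.5],
  ],
)

```text
t: 2.7
ee_pos: [546.4, 204.6, 184.0]
tcp_rot: [-0.0, 0.984, -0.178, 0.0]
contact_force: [0.0, 0.1, 2.9]
width: 60.4
```

Gripped, at width 60.4. Next I lift the roll, then carry it to a spot short of the spindle.

>>> step_arm(
  targets=[
    [0,0,-8,0,0,0,0.4],
    [0,0,-25,0,0,0,0.4],
    [0,0,-50,0,0,0,0.4],
    [0,0,-80,0,0,0,0.4],
    [0,0,-110,0,0,0,0.4],
    [0,0,-140,0,0,0,0.4],
    [2,5,-160,0,0,0,0.4],
    [6,15,-170,0,0,-1,0.4],
    [11,30,-175,0,0,-2,0.4],
    [18,50,-175,0,0,-3,0.4],
    [28,75,-175,0,0,-4,0.4],
    [37,100,-175,0,0,-5,0.4],
  ],
)

```text
t: 3.7
ee_pos: [545.2, 97.3, 357.7]
tcp_rot: [0.0, 0.991, -0.134, -0.001]
contact_force: [0.3, -0.1, -3.0]
width: 60.7
```

```bash
python3 - <<'E'
from h import *
s=telemetry.observe();print(s['t'],s['ee_pos'],s['tcp_rot'],s['contact_force'],s['width'])
from scipy.spatial.transform import Rotation as Ro
q=s['tcp_rot'];R=Ro.from_quat(np.roll(q,-1)).as_matrix();print(R.round(3)); print(R.T@(np.array([545,-226,359])-s['ee_pos']))
E
```

```text
3.7 [545.19522685  97.27675439 357.72125219] [ 3.08190912e-05  9.90973542e-01 -1.34054621e-01 -8.93053061e-04] [ 0.3466296  -0.05898187 -3.02873548] 60.72191304485633
[[ 0.964 -0.266 -0.002]
 [-0.266 -0.964  0.   ]
 [-0.002  0.    -1.   ]]
[ 85.7006863 311.7100264  -1.3360563]
```

>>> step_arm(
  targets=[
    [8,28,0,0,0,-1,0.4],
    [16,57,0,0,0,-2,0.4],
    [24,88,0,0,0,-3,0.4],
    [33,120,0,0,0,-4,0.4],
    [42,152,0,0,0,-5,0.4],
    [51,185,0,0,0,-6,0.4],
    [60,217,0,0,0,-7,0.4],
    [68,246,0,0,0,-8,0.4],
    [75,272,0,0,0,-8.5,0.4],
    [81,293,0,0,0,-8.5,0.4],
    [84,306,0,0,0,-8.5,0.4],
    [86,312,0,0,0,-8.5,0.4],
  ],
)

```text
t: 4.7
ee_pos: [544.8, -227.0, 357.5]
tcp_rot: [-0.0, 0.998, -0.062, -0.001]
contact_force: [0.3, 0.7, -3.3]
width: 60.8
```

>>> step_arm(
  targets=[
    [0,0,0,0,0,0,0.4],
    [0,0,0,0,0,0,0.4],
    [0,0,0,0,0,0,0.4],
  ],
)

```text
t: 4.95
ee_pos: [545.4, -224.5, 358.2]
tcp_rot: [-0.0, 0.998, -0.06, -0.0]
contact_force: [-0.2, 0.1, -3.3]
width: 60.7
```

```bash
python3 - <<'E'
from h import *
s=telemetry.observe();print(s['t'],s['ee_pos'],s['tcp_rot'],s['contact_force'],s['width'])
f=grab('wrist'); save(f,'w2.png'); np.savez('w2.npz',**f); print((-f['R'].T@f['t']).round(1))
w=pts(f); hsv=cv2.cvtColor(f['frame'],cv2.COLOR_RGB2HSV); H,S,V=[hsv[...,i].astype(int) for i in range(3)]
x,y,z=w[...,0],w[...,1],w[...,2]
near=(np.abs(x-615)<60)&(np.abs(y+245)<60)
for a,b in((60,90),(90,110),(110,120),(120,128),(128,132),(132,140)):
    m=near&(z>a)&(z<b); p=w[m]
    if len(p)>5: print(a,b,len(p),p.mean(0).round(1),cv2.minEnclosingCircle(p[:,:2].astype(np.float32)),p[:,:2].min(0),p[:,:2].max(0))
E
```

```text
4.95 [ 545.44359575 -224.49858633  358.20463468] [-2.58188321e-04  9.98173333e-01 -6.04145781e-02 -9.47666067e-05] [-0.1982343   0.08799394 -3.27911885] 60.73789902597278
[ 618.8 -233.3  450.6]
60 90 289 [ 570.7 -243.8   63.3] ((589.2039794921875, -236.96331787109375), 34.47697448730469) [ 555.01437635 -257.40963431] [ 623.59689629 -228.25541634]
110 120 261 [ 613.8 -249.4  117.7] ((613.0274047851562, -251.00938415527344), 15.83685302734375) [ 597.36696948 -266.0160093 ] [ 628.69955158 -235.40548407]
120 128 418 [ 613.4 -250.3  123.7] ((613.3402099609375, -250.941650390625), 13.974982261657715) [ 599.80677878 -264.7307046 ] [ 626.24774345 -237.42679611]
128 132 170 [ 613.3 -251.   130.1] ((612.9706420898438, -250.921142578125), 9.524736404418945) [ 604.16819421 -260.26337027] [ 622.06940783 -241.51012002]
132 140 231 [ 613.1 -250.8  134.4] ((613.08251953125, -250.97085571289062), 7.497812747955322) [ 606.03981471 -258.46766607] [ 619.82561146 -243.5764254 ]
```

View pics/w2.png

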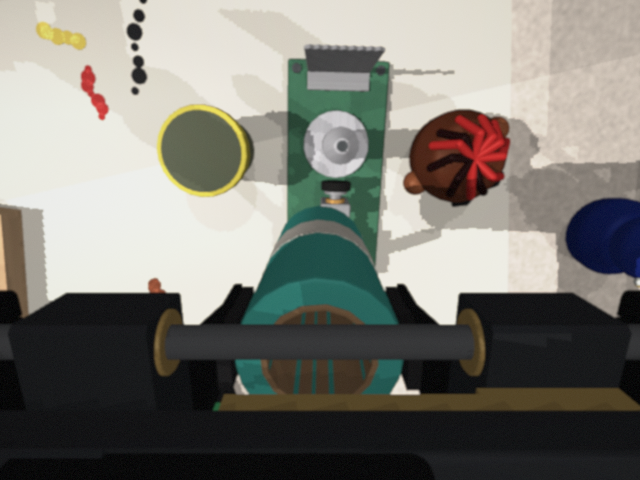

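The spindle top is at (342,146), with clear views of the tear bar, pad, pot and puppet head. The roll hangs in the grip at (320,300). I'll fit the roll's axis in this same view.

```bash
python3 - <<'E'
from h import *
from scipy.optimize import least_squares
f=dict(np.load('w2.npz')); w=pts(f); hsv=cv2.cvtColor(f['frame'],cv2.COLOR_RGB2HSV); H,S,V=[hsv[...,i].astype(int) for i in range(3)]
z=w[...,2]; v,u=np.mgrid[:480,:640]
m=cv2.erode(((H>78)&(H<100)&(S>80)).astype(np.uint8),np.ones((5,5)))>0
for a,b in((180,220),(220,250),(240,280),(280,310),(180,322)):
    p=w[m&(z>a)&(z<b)]
    if len(p)<30: print(a,b,len(p)); continue
    r=least_squares(lambda c:np.hypot(p[:,0]-c[0]-c[2]*(p[:,2]-250),p[:,1]-c[1]-c[3]*(p[:,2]-250))-31 if b-a>60 else np.hypot(p[:,0]-c[0],p[:,1]-c[1])-31,[545,-225,0,0],loss='soft_l1')
    print(a,b,len(p),r.x.round(3),np.abs(r.fun).mean().round(2))
p=w[m&(z>315)]; print('top',np.percentile(p[:,2],[5,50,95]),p[:,:2].min(0),p[:,:2].max(0))
# green plate yaw
x,y=w[...,0],w[...,1]; g=(H>55)&(H<95)&(S>60)&(z>4)&(z<15)&(x>560)
rr=cv2.minAreaRect(w[g][:,:2].astype(np.float32));print(rr)
t=(z>100)&(z<130)&(x>650)&(abs(y+255)<60); print('bar',t.sum(),np.polyfit(y[t],x[t],1),w[t].mean(0))
t=(abs(y+251)<100)&(x>400)&(x<560)&(z>60)&(z<175)&((H<8)|(H>172))&(S>130);print('lever',t.sum(),w[t].mean(0) if t.sum() else '')
E
```

```text
180 220 323 [ 543.969 -224.558    0.       0.   ] 0.14
220 250 63 [ 544.044 -224.433    0.       0.   ] 0.16
240 280 220 [ 544.028 -224.221    0.       0.   ] 0.16
280 310 1795 [ 544.063 -224.181    0.       0.   ] 0.15
180 322 3514 [ 5.44014e+02 -2.24384e+02  1.00000e-03  4.00000e-03] 0.15
top [318.57493091 330.92658929 332.09268501] [ 525.33143791 -253.33321217] [ 575.67235192 -193.91753859]
((625.4190673828125, -252.5426483154297), (107.52667236328125, 147.11460876464844), 81.86251831054688)
bar 705 [1.48694569e-01 7.26374026e+02] [ 687.44047592 -261.83572531  112.29686078]
lever 57 [ 555.86954617 -346.24560638   81.70773125]
```

>>> step_arm(
  targets=[
    [8,2,0,0,0,0.5,0.4],
    [22,6,0,0,0,1,0.4],
    [38,10,0,0,0,1.4,0.4],
    [54,14,0,0,0,1.4,0.4],
    [66,17,0,0,0,1.4,0.4],
    [72,18,10,0,0,1.4,0.4],
    [72,18,20,0,0,1.4,0.4],
    [72,18,30,0,0,1.4,0.4],
    [72,18,38,0,0,1.4,0.4],
    [72,18,42,0,0,1.4,0.4],
    [72,18,42,0,0,1.4,0.4],
    [72,18,42,0,0,1.4,0.4],
  ],
)

```text
t: 6.0
ee_pos: [614.3, -252.2, 316.5]
tcp_rot: [0.0, 0.997, -0.073, -0.0]
contact_force: [-0.3, -0.4, -3.3]
width: 60.5
```

```bash
python3 - <<'E'
from h import *
from scipy.optimize import least_squares
s=telemetry.observe();print(s['t'],s['ee_pos'],s['tcp_rot'],s['contact_force'],s['wrist_torque'],s['width'])
f=grab('wrist'); save(f,'w3.png'); w=pts(f); hsv=cv2.cvtColor(f['frame'],cv2.COLOR_RGB2HSV); H,S,V=[hsv[...,i].astype(int) for i in range(3)]
z=w[...,2]
m=cv2.erode(((H>78)&(H<100)&(S>80)).astype(np.uint8),np.ones((5,5)))>0
p=w[m&(z>130)&(z<280)]
r=least_squares(lambda c:np.hypot(p[:,0]-c[0]-c[2]*(p[:,2]-210),p[:,1]-c[1]-c[3]*(p[:,2]-210))-31,[613,-251,0,0],loss='soft_l1')
print(len(p),r.x.round(3),np.abs(r.fun).mean().round(2))
E
```

```text
6.0 [ 614.34863634 -252.20497554  316.45448484] [ 1.75126267e-04  9.97321956e-01 -7.31360727e-02 -5.59916017e-06] [-0.32914672 -0.37900572 -3.34719208] [-0.04724079 -0.01650765 -0.01575941] 60.50948380463295
3473 [ 6.12939e+02 -2.52172e+02  1.00000e-03  6.00000e-03] 0.16
```

>>> step_arm(
  targets=[
    [0,-1,2,0,0,0,0.4],
    [0,-1,8,0,0,0,0.4],
    [0,-1,14,0,0,0,0.4],
    [0,-1,20,0,0,0,0.4],
    [0,-1,27,0,0,0,0.4],
    [0,-1,34,0,0,0,0.4],
    [0,-1,41,0,0,0,0.4],
    [0,-1,48,0,0,0,0.4],
  ],
)

```text
t: 6.72
ee_pos: [614.7, -251.3, 267.2]
tcp_rot: [-0.0, 0.997, -0.073, -0.0]
contact_force: [1.0, -0.1, -3.0]
width: 60.7
```

>>> step_arm(
  targets=[
    [0,0,10,0,0,0,0.4],
    [0,0,20,0,0,0,0.4],
    [0,0,30,0,0,0,0.4],
    [0,0,40,0,0,0,0.4],
    [0,0,50,0,0,0,0.4],
    [0,0,58,0,0,0,0.4],
    [0,0,64,0,0,0,0.4],
    [0,0,68,0,0,0,0.4],
    [0,0,70,0,0,0,0.4],
    [0,0,70,0,0,0,0.4],
  ],
)

```text
t: 7.55
ee_pos: [614.8, -251.3, 197.9]
tcp_rot: [0.0, 0.997, -0.073, -0.0]
contact_force: [0.2, -0.5, -2.8]
width: 60.8
```

>>> step_arm(
  targets=[
    [0,0,1,0,0,0,0.4],
    [0,0,2,0,0,0,0.4],
    [0,0,3,0,0,0,0.4],
    [0,0,4,0,0,0,0.4],
    [0,0,5,0,0,0,0.4],
    [0,0,5.5,0,0,0,0.4],
    [0,0,6,0,0,0,0.4],
    [0,0,6,0,0,0,0.4],
  ],
)

```text
t: 8.22
ee_pos: [614.9, -251.3, 193.0]
tcp_rot: [0.0, 0.997, -0.073, 0.0]
contact_force: [-0.5, 0.3, 0.9]
width: 60.4
```

The force changed from -3 to +0.9 N, so the roll is on its seat. Next I release it and back off upward.

>>> step_arm(
  targets=[
    [0,0,0.3,0,0,0,0.66],
    [0,0,0.3,0,0,0,0.75],
    [0,0,0.3,0,0,0,0.9],
    [0,0,0.3,0,0,0,0.95],
    [0,0,0.3,0,0,0,0.95],
    [0,0,0.3,0,0,0,0.95],
    [0,0,-8,0,0,0,0.95],
    [0,0,-25,0,0,0,0.95],
    [0,0,-50,0,0,0,0.95],
    [0,0,-85,0,0,0,0.95],
    [0,0,-110,0,0,0,0.95],
    [0,0,-120,0,0,0,0.95],
  ],
)

```text
t: 9.22
ee_pos: [616.0, -251.9, 318.3]
tcp_rot: [0.001, 0.997, -0.073, 0.004]
contact_force: [0.1, 0.2, 0.3]
width: 82.7
```

```bash
python3 - <<'E'
from h import *
from scipy.optimize import least_squares
s=telemetry.observe();print(s['t'],s['ee_pos'],s['contact_force'],s['width'],s['joints'])
f=grab('wrist'); w=pts(f); hsv=cv2.cvtColor(f['frame'],cv2.COLOR_RGB2HSV); H,S,V=[hsv[...,i].astype(int) for i in range(3)]
z=w[...,2];m=cv2.erode(((H>78)&(H<100)&(S>80)).astype(np.uint8),np.ones((3,3)))>0
p=w[m&(z>20)]; print('teal z',np.percentile(p[:,2],[5,50,95,99]))
p=w[m&(z>20)&(z<158)]
r=least_squares(lambda c:np.hypot(p[:,0]-c[0]-c[2]*(p[:,2]-90),p[:,1]-c[1]-c[3]*(p[:,2]-90))-31,[613,-251,0,0],loss='soft_l1')
print(len(p),r.x.round(3),np.abs(r.fun).mean().round(2))
for n in('scene','top'):
    f=grab(n); save(f,n+'2.png'); w=pts(f);x,y,z=[w[...,i] for i in range(3)]
    hsv=cv2.cvtColor(f['frame'],cv2.COLOR_RGB2HSV); H,S,V=[hsv[...,i].astype(int) for i in range(3)]
    t=(x>420)&(x<570)&(y>-280)&(y<-180)&(z>60)&(z<175)&((H<8)|(H>172))&(S>120)
    p=w[t]; print(n,len(p),p.mean(0) if len(p) else '', p[np.argsort(p[:,2])][::max(1,len(p)//6)].round() if len(p) else '')
    cv2.imwrite('pics/%s2c.png'%n,cv2.resize(f['frame'][150:270,180:340,::-1] if n=='scene' else f['frame'][190:310,320:480,::-1],None,fx=4,fy=4,interpolation=2))
E
```

```text
9.2167 [ 616.03214754 -251.89233994  318.27565306] [0.09532809 0.17037844 0.31285802] 82.7307593949591 [-0.14499369  0.43632888  0.15317389  0.00194664 -1.27861423  1.56917015]
teal z [130.43031324 165.66902158 166.87971539 167.33668479]
541 [ 613.323 -251.568   -0.       0.   ] 0.12
scene 46 [ 506.15789421 -223.5501027   136.17106787] [[ 495. -222.  101.]
 [ 499. -218.  117.]
 [ 506. -218.  128.]
 [ 507. -220.  141.]
 [ 505. -221.  146.]
 [ 508. -226.  151.]
 [ 507. -233.  153.]]
top 71 [ 499.82765094 -234.26835777  136.43974182] [[ 492. -226.  103.]
 [ 490. -227.  116.]
 [ 501. -225.  128.]
 [ 496. -236.  139.]
 [ 513. -235.  147.]
 [ 509. -228.  152.]
 [ 505. -240.  155.]]
```

View pics/scene2c.png

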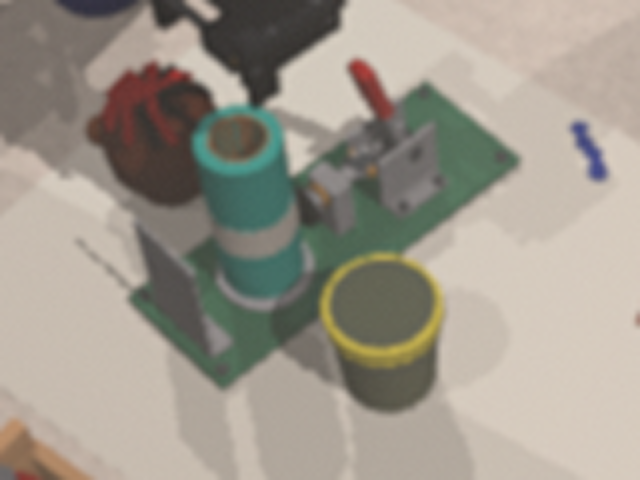

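The roll is seated: its top is at z 166, tilt is about 0 and the axis is within 0.5 mm of the spindle. In the crop, the lever (370,85) leans towards the roll. Next I close the fingers and go down between the lever and the roll.

>>> step_arm(
  targets=[
    [-15,0,0,0,0,0,0.5],
    [-35,0,0,0,0,0,0],
    [-55,0,0,0,0,0,0],
    [-70,0,0,0,0,0,0],
    [-76,0,0,0,0,0,0],
    [-76,0,10,0,0,0,0],
    [-76,0,30,0,0,0,0],
    [-76,0,55,0,0,0,0],
    [-76,0,80,0,0,0,0],
    [-76,0,95,0,0,0,0],
    [-76,0,95,0,0,0,0],
    [-76,0,95,0,0,0,0],
  ],
)

```text
t: 10.37
ee_pos: [539.7, -240.2, 215.2]
tcp_rot: [-0.0, 0.997, -0.073, -0.002]
contact_force: [0.5, -0.8, 0.5]
width: 10.9
```

```bash
python3 - <<'E'
from h import *
s=telemetry.observe();print(s['t'],s['ee_pos'],s['tcp_rot'],s['contact_force'],s['width'])
ex=np.array([.9895,-.1444]);ey=np.array([.1444,.9895]); d=s['ee_pos'][:2]-[613.2,-251.3]
S,Y=d@ex,d@ey; print('stand',S,Y)
for a in range(-10,76,5):
    t=np.radians(a); r=80; x=-135-r*np.sin(t)+7.5*np.cos(t)+9.5; z=50+r*np.cos(t)+7.5*np.sin(t)
    print(a,'dx %.1f dz %.1f'%(x-S, s['ee_pos'][2]-(z+70)))
E
```

```text
10.3667 [ 539.6766452  -240.1889779   215.18897517] [-1.84633584e-05  9.97320376e-01 -7.31336242e-02 -1.88183153e-03] [ 0.53441474 -0.82593751  0.45520239] 10.85896353858563
stand -74.35579116110448 0.37758393308207605
-10 dx -29.9 dz 17.7
-5 dx -36.7 dz 16.1
0 dx -43.6 dz 15.2
5 dx -50.6 dz 14.8
10 dx -57.7 dz 15.1
15 dx -64.6 dz 16.0
20 dx -71.5 dz 17.4
25 dx -78.2 dz 19.5
30 dx -84.6 dz 22.2
35 dx -90.9 dz 25.4
40 dx -96.8 dz 29.1
45 dx -102.4 dz 33.3
50 dx -107.6 dz 38.0
55 dx -112.4 dz 43.2
60 dx -116.7 dz 48.7
65 dx -120.5 dz 54.6
70 dx -123.8 dz 60.8
75 dx -126.5 dz 67.2
```

>>> step_arm(
  targets=[
    [0,0,10,0,0,0,0],
    [0,0,16,0,0,0,0],
    [-10,0,16,0,0,0,0],
    [-20,0,16,0,0,0,0],
    [-30,0,16,0,0,0,0],
    [-37,0,16,0,0,0,0],
    [-44,0,15,0,0,0,0],
    [-51,0,15,0,0,0,0],
    [-58,0,15,0,0,0,0],
    [-65,0,16,0,0,0,0],
    [-71,0,17,0,0,0,0],
    [-78,0,20,0,0,0,0],
  ],
)

```text
t: 11.37
ee_pos: [463.2, -228.9, 198.3]
tcp_rot: [0.0, 0.997, -0.073, 0.002]
contact_force: [3.4, 0.4, 5.7]
width: 0.1
```

>>> step_arm(
  targets=[
    [-7,0,2,0,0,0,0],
    [-13,0,6,0,0,0,0],
    [-19,0,10,0,0,0,0],
    [-24,0,14,0,0,0,0],
    [-30,0,18,0,0,0,0],
    [-34,0,23,0,0,0,0],
    [-39,0,29,0,0,0,0],
    [-42,0,35,0,0,0,0],
    [-46,0,41,0,0,0,0],
    [-48,0,47,0,0,0,0],
    [-50,0,53,0,0,0,0],
    [-50,0,53,0,0,0,0],
  ],
)

```text
t: 12.37
ee_pos: [411.3, -221.1, 142.5]
tcp_rot: [-0.0, 0.997, -0.074, -0.002]
contact_force: [-0.6, 0.0, -0.6]
width: 0.7
```

```bash
python3 - <<'E'
from h import *
s=telemetry.observe();print(s['t'],s['ee_pos'],s['contact_force'],s['wrist_torque'])
f=grab('scene'); cv2.imwrite('pics/s3.png',cv2.resize(f['frame'][130:270,180:360,::-1],None,fx=4,fy=4,interpolation=2))
E
```

```text
12.3667 [ 411.31970945 -221.13612737  142.47293273] [-0.6111835   0.01229268 -0.63363008] [-0.04696298  0.02200206 -0.01163927]
```

View pics/s3.png

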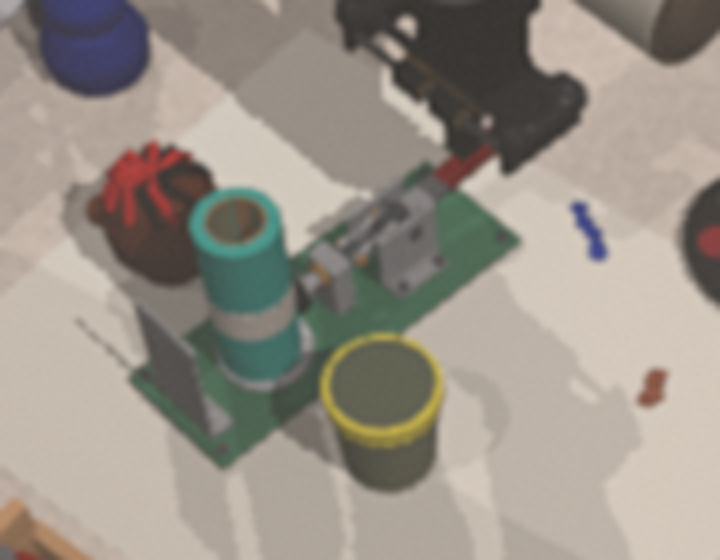

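The lever lies down at (465,165), the pad is at the roll (310,285), and the contact force has dropped to zero. Next I retreat and verify.

>>> step_arm(
  targets=[
    [0,0,-10,0,0,0,0],
    [0,0,-30,0,0,0,0],
    [0,0,-60,0,0,0,0],
    [0,0,-90,0,0,0,0],
    [0,0,-120,0,0,0,0],
    [0,0,-145,0,0,0,0],
    [0,0,-150,0,0,0,0],
    [0,0,-150,0,0,0,0],
  ],
)

```text
t: 13.08
ee_pos: [413.9, -221.6, 296.6]
tcp_rot: [0.0, 0.997, -0.073, 0.003]
contact_force: [-0.3, 0.8, -0.6]
width: 0.4
```

```bash
python3 - <<'E'
from h import *
from scipy.optimize import least_squares
ex=np.array([.9895,-.1444])
s=telemetry.observe();print(s['t'],s['ee_pos'],s['contact_force'])
for n in('wrist','scene','top'):
    f=grab(n); w=pts(f);x,y,z=[w[...,i] for i in range(3)]
    hsv=cv2.cvtColor(f['frame'],cv2.COLOR_RGB2HSV); H,S,V=[hsv[...,i].astype(int) for i in range(3)]
    t=(x>350)&(x<470)&(y>-260)&(y<-170)&(z>25)&(z<150)&((H<10)|(H>170))&(S>120); p=w[t]
    if len(p)>10:
        q=(p[:,:2]-[613.2,-251.3])@ex; print(n,'lever',len(p),'s',np.percentile(q,[2,98]),'z',p[:,2].mean(),'slope deg',np.degrees(np.arctan(np.polyfit(q,p[:,2],1)[0])))
    m=(H>78)&(H<100)&(S>80)&(x>550)&(x<680)&(y<-180)&(y>-320); p=w[m&(z>20)&(z<150)]
    if len(p)>20:
        r=least_squares(lambda c:np.hypot(p[:,0]-c[0]-c[2]*(p[:,2]-90),p[:,1]-c[1]-c[3]*(p[:,2]-90))-31,[613,-251,0,0],loss='soft_l1'); print(n,'roll',len(p),r.x.round(3),np.percentile(w[m][:,2],[50,95]))
    if n=='scene': cv2.imwrite('pics/s4.png',cv2.resize(f['frame'][100:380,150:600,::-1],None,fx=1.7,fy=1.7,interpolation=2))
E
```

```text
13.0833 [ 413.90146147 -221.64273477  296.56199204] [-0.29264278  0.78356398 -0.56400145]
wrist lever 1506 s [-238.58408412 -180.58238401] z 63.362923126465844 slope deg -5.430514044877469
wrist roll 545 [ 6.15051e+02 -2.51713e+02 -2.70000e-02 -1.00000e-03] [52.47475501 64.66043142]
scene lever 96 s [-237.26000692 -182.312993  ] z 61.91504572847597 slope deg -4.995175182479503
scene roll 272 [ 6.15539e+02 -2.47541e+02  2.00000e-03 -5.00000e-03] [138.32281131 166.71974575]
top lever 62 s [-237.19637569 -205.33192519] z 64.7479746010007 slope deg -6.905233414737006
top roll 77 [ 6.18001e+02 -2.53281e+02 -5.00000e-03 -1.00000e-03] [163.37626996 171.13596264]
```

View pics/s4.png

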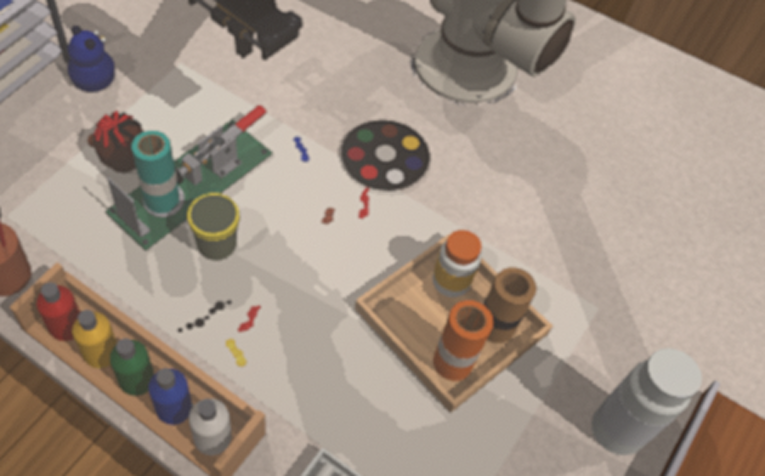

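The lever is at its stop, 5° above horizontal. The roll is upright, and the bystanders and tray items stand where they were. Handing in.

```bash
python3 -c "
from plant import finish_job
print(finish_job())"
```

```text
the job is handed in; nothing more can be done
None
```

I handed the job in at about 13 s of robot time. The turquoise roll stands on the spindle, let go, and the red lever is snapped fully down. No verdict was reported.

**Roll:** I gripped it from above, lowered it over the spindle until the wrist force showed it resting on its seat, and released it. Right after release its axis was within 0.5 mm of the spindle, its top was at z 166 mm and its tilt was about 0. After the lever closed, the roll moved about 2 mm away from the brake.

**Lever:** I pushed it over with closed fingers. The three cameras put it at 5.0 to 6.9° above horizontal, against 5° at the closed stop. The push force had dropped to zero once it snapped over.

**Other things:** The tray items, pot, puppets and bottle all looked unmoved in the last picture. The arm ended clear of everything.

**Checks that disagreed or were not made:**
- **Camera disagreement:** the scene and top cameras differ from the wrist camera by several mm, so I positioned by the wrist camera.
- **Final roll check:** the last wrist fit, made from only a low strip of the roll, gave a tilt of 0.027 rad, while the other two cameras gave about 0.005. Both are under the limit of 0.06.
- **Pad force:** I could not measure the brake pad's force. I only infer it from the closed lever and the roll's small shift.

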